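# Key out, then up to finishing speed on the toy-wheel lathe

## Robot

A 6-joint arm with a two-finger parallel gripper is mounted at the origin on the work surface. World frame = base frame: x ahead of the robot, y to its left, z up, the work surface at z = 0. Lengths are in m, angles in rad, forces in N, time in s.
With the tool pointing down it reaches from about 0.35 to 0.775 m from the base axis. Payload 5.5 kg.
Tool frame: the origin (TCP) lies midway between the tips of the shut fingers; the grasp point (between the pads) lies 19 mm behind it (pinch_z is the distance from the TCP to the grasp point, in m); z points along the fingers, x is the direction in which the jaws open and shut, and the axes are right-handed (so a half turn about z gives the same grasp; the last joint's range is limited). The gripper opens to 85 mm and grips with 20 to 120 N. Pads are 22 mm wide; open, the fingers measure 114 mm over their backs; the gripper's body (76 mm by 85 mm) begins 54 mm behind the grasp point. The pads swing forward as they close: fully open they stand 13 mm farther back than shut.
Start: joints at [-1.375, 0.313, 0.046, 1.304, 0, 1.431], TCP at [0.189, -0.543, 0.231] pointing down, gripper open.
Joint ranges: [-2.76, 2.76], [-0.86, 1.69], [-1.03, 1.26], [-2.2, 2.34], [-1.47, 1.5], [-3.14, 3.14]. Speed limits (rad/s): [2.57, 2.57, 3.14, 3.14, 3.14, 3.14].

## Interface

Orientations are given as a unit quaternion [w, x, y, z].
In Python, from workcell import get_state, read_camera, camera_info, hand_in, trace, pinch_z gives the robot as it stands. The module is installed in compiled form; this text tells all that it offers.
- The arm moves only by the tool arm_command, never from a script. Its argument "steps" is text: rows parted by semicolons, each of 4 numbers parted by spaces: the shift along the world's x, y, z in mm, then the turn about the world's z in rad. In form: tx ty tz spin; .... A call has 1 to 20 rows; each row is the pose to reach, as a shift and turn from the pose measured when the call began; what a row does not reach only later rows make up. A row lasts 1/8 s, in which the tool goes at most 62.5 mm and 10.7 degrees, less where a joint would pass 70% of its speed; a pose out of reach is approached as far as the arm can. A call with a gripper value outside its range is refused whole. "fingers" is the gripper command: -1 is shut, 1 is fully open, values between are in proportion, set as the call begins (left out, the last holds). The fingers move at their own pace and stop on an object; "newtons" is the grip in N (left out, the last holds). Time passes only in rows, so rows that repeat a pose let the fingers close. It gives the time, the measured TCP pose, the force and the opening at its end, in the units of the state.
- get_state(): the state, without advancing time (a new reading comes with each control period).
- read_camera(name): name is "scene" or "top" or "wrist"; returns the picture (400x640x3 uint8, red, green, blue); there is no depth.
- camera_info(name): a dict with "mtx" (3x3 intrinsics, pixels), "R" (3x3) and "t" (3): a world point X has camera coordinates R X + t. Camera axes: x right, y down, z forward; pixel columns grow to the right and rows downward; lengths in m; the calibration is good to about 2 mm. A picture is of the moment at which its call begins: read the wrist's pose just before it. camera_info takes no time and is no camera call; for the wrist camera it gives the pose at the moment of the call.
- hand_in(): hands the job in, once; it reports no verdict.
Trained networks look in the newest picture that a camera, given by its name, has taken for a name from the list of things; names that differ only in an ending like _2 or _b are one class to them, and where a whole thing is asked for, a point or a joint stands for the part that bears it (a point fixed in the world has none). Each returns a list of dicts, best first, with "score" (0 to 1); they miss things now and then, are a little off and sometimes report something else, mostly with a low value. They report only what shows in the picture. A call takes as long as a camera call. They do not tell look-alikes from the thing itself.
- trace(camera, name): "mask" (400x640 bool, what is visible of it) and "box" ([left, top, width, height] in pixels, round what is visible of it).
The state is a dict: "clock": time; "joint_pos": joint angles; "qvel": joint speeds; "tau": joint torques, N m; "tcp_pos": TCP position; "orientation": TCP orientation; "wrist_force": force on the tool from outside, world axes, zero at the start; "ft_torque": the same for the moment, N m; "finger_gap": finger opening in m.
Only numpy, scipy, OpenCV 4.12 (cv2) and the standard library are available. Lean on these libraries where they do the work, as an engineer would, in place of code of your own. Each camera call takes 0.05 s, during which the arm holds its last target.

## Task

The next toy-wheel blank is clamped in the small wood lathe. Pull the T-handled key up out of the chuck and hang it by its red collar, without dropping it, in the empty open-fronted slot in the middle of the wooden rack. Then take the red-balled speed lever through its stepped gate from slow (one dot, end nearest the robot), across into the middle lane (two dots) and back across to fast (three dots), push it fully home at the far end and leave it there; do not disturb the toy, the paint pot or the two lathe centres in the rack.

Things in the scene. Friction and masses are not known exactly. Their poses are not given: they have to be found in the camera images.
- key_head (a point): Middle of the chuck key's square steel head (18 x 18 x 28 mm tall, sides along this x, y): the place to grasp. An 80 mm cross bar, 9 mm thick, runs through it along x, so close the fingers along y. z points up the shank. Key 0.2 kg, reaching 104 mm below this point. At the start it stands loosely upright in the chuck, only its 11 mm pilot tip in the socket: lift straight up.
- key_collar (a point): Centre of the underside of the key's flat red collar (38 mm diameter, 6 mm thick), 38 mm below key_head. Below it, 66 mm long: 13 mm round shank, 16 mm pinion, 9 mm pilot tip. All round, so the key can hang at any yaw.
- rack_slot (a point): Where the key's shank belongs: on the top face of the wooden rack's board (115 mm above the table, 14 mm thick), mid-width of its 24 mm slot. x points to the rack's back, z up. The slot goes through the board, is open at the front (-x, 23 mm from here) and ends 19 mm behind (+x). With the collar resting on the board, key_head is 38 mm above this point. Board 62 mm deep, 170 mm wide.
- lever_ball (a point): Centre of the red ball (32 mm diameter) atop the speed lever, a 10 mm steel rod: the place to hold the lever.
- gate_centre (a point): Centre of the aluminium gate plate (130 x 80 x 8 mm) on the lathe's drive casing, mid-thickness, 197 mm above the table. x points from the robot's side to the far side, y to the robot's left along the spindle, z up. The lever rocks about a shaft parallel to y, 120 mm below this point; its ball centre is 195 mm from that shaft.
- gate_slow (a point): In the gate, mid-thickness, axes as gate_centre: rod centre at the slow end (one dot), x -38, y +13 mm from gate_centre. The slot is 15 mm wide (2.5 mm play each side of the rod) and runs, in mm from gate_centre: y +13 from x -38 to -13; across at x -13 to y -13; y -13 from x -13 to +13 (two dots); across at x +13 to y +13; y +13 from x +13 to +38.
- gate_fast (a point): Rod centre at the fast end of the gate (three dots), x +38, y +13 mm from gate_centre.
- lever_swing (a joint): Rocking of the lever, rad: 0 with the rod at the slow end (x -38 in the gate), 0.199 at the first crossing (x -13), 0.307 upright, 0.415 at the second crossing (x +13), 0.614 at the fast end (x +38), stop at about 0.63. Stays where it is left (moves with about 1.5 N at the ball).
- lever_cross (a joint): Sideways position of the lever, m: 0 in the slow and fast lanes (y +13), 0.026 in the middle lane (y -13). A spring urges it to 0, with 2 N at 0 and 4.6 N at 0.026.
- lathe: The green wood lathe, fixed. Origin on the table under the chuck's key socket; spindle along y, 150 mm up, drive end to +y, robot's side -x. In mm: socket rim at x 0, y 0, 190 up; tool rest 156 up (x -60 to -72, y -40 to -170); headstock 200 up (y 35 to 125); tailstock 184 up (|x| under 50, y -280 to -440); gate centre at x 0, y 185.
- horse_centre (a point): Bystander: middle of a small black toy horse on wheels, 145 x 54 x 135 mm tall, loose on the table; this point is 60 mm above the table.
- pot_centre (a point): Bystander: middle of a closed paint pot, 55 mm diameter, 58 mm tall, loose on the table.
- spur_head (a point): Bystander: steel spur centre hanging loose in a hole 58 mm to the slot's +y side; head 25 mm diameter, standing 22 mm above the board, this point 7 mm above it.
- live_head (a point): Bystander: brass live centre hanging loose in a hole 58 mm to the slot's -y side; head 26 mm diameter, standing 23 mm above the board, this point 6 mm above it.
Mind the look-alikes: they are no part of the job. Leave any yellow look-alike of the part that bears key_head alone.

How it is judged:
By the outcome, as a careful person would: the job done as asked, in the order asked, and still so for the second after the job is handed in, with the robot touching nothing.
It also fails if it takes over 58 s, if anything falls off the work surface, if the arm or the gripper's body presses on something with over 40 N, if the wrist force passes 120 N, or if a joint passes its speed limit or range.

## Working session

There is one attempt and no reset: what is moved stays moved. The work goes in short steps, Python scripts to look and compute and a tool call to move; the robot and the scene stay as the last step left them, time stands still between calls to the robot, and variables do not carry over. Pictures are saved under pics/ and viewed, and the job is handed in when it is done.

Besides the shell and the picture viewer there is one more tool, called after "Call:" as a command line: name --argument value ..., lists and objects as JSON in quotes. arm_command: Moves the arm, as the interface text tells. Its arguments: {"type":"object","properties":{"steps":{"type":"string"},"fingers":{"type":"number"},"newtons":{"type":"number"}},"required":["steps"]}

```bash
mkdir -p pics; python3 - <<'E'
from workcell import *
import cv2
s=get_state(); print(s); print(pinch_z)
for c in ["scene","top","wrist"]:
    im=read_camera(c); cv2.imwrite(f"pics/a_{c}.png",im[:,:,::-1]); i=camera_info(c); print(c,i)
E
```

```text
{'clock': 0.0, 'joint_pos': array([-1.37460129e+00,  3.13989921e-01,  4.49801924e-02,  1.30360416e+00,
        1.52396551e-05,  1.43123110e+00]), 'qvel': array([ 2.35203580e-03, -8.73014815e-04,  1.33291530e-03, -1.19377538e-03,
       -2.37967596e-03, -6.82921897e-05]), 'tau': array([ 1.25758594e-03, -4.80627036e+01,  2.98532170e+01,  1.93453190e-02,
       -2.41863745e-05,  1.29872143e-05]), 'tcp_pos': array([ 0.18936851, -0.54238041,  0.23041533]), 'orientation': array([-6.29691185e-04,  8.15317719e-01, -5.79013118e-01, -6.55305077e-04]), 'wrist_force': array([ 0.78354379, -0.7622174 , -0.28417522]), 'ft_torque': array([ 0.00229735, -0.01052721,  0.00532814]), 'finger_gap': 0.08533862589111375}
0.0187
scene {'mtx': array([[441.82500961,   0.        , 318.55919966],
       [  0.        , 441.82500961, 200.76859892],
       [  0.        ,   0.        ,   1.        ]]), 'R': array([[ 0.4305536 ,  0.90240773, -0.01684898],
       [ 0.58636351, -0.29385793, -0.75486777],
       [-0.68614972,  0.31513141, -0.65566056]]), 't': array([-0.24330401, -0.18515144,  1.57410921])}
top {'mtx': array([[466.9472773 ,   0.        , 320.68998263],
       [  0.        , 466.9472773 , 197.26006147],
       [  0.        ,   0.        ,   1.        ]]), 'R': array([[ 2.08546957e-02, -9.99782109e-01,  9.03947997e-04],
       [-9.88685405e-01, -2.07575473e-02, -1.48560742e-01],
       [ 1.48547136e-01,  2.20446887e-03, -9.88902871e-01]]), 't': array([-0.01637676,  0.56599428,  1.42379362])}
wrist {'mtx': array([[280.72018468,   0.        , 319.02367337],
       [  0.        , 280.72018468, 199.40180746],
       [  0.        ,   0.        ,   1.        ]]), 'R': array([[ 0.33029847, -0.94387537, -0.00148456],
       [-0.90039575, -0.31555437,  0.29952118],
       [-0.28317913, -0.0975947 , -0.9540885 ]]), 't': array([-0.57407445, -0.03899836,  0.38016706])}
```

View pics/a_scene.png

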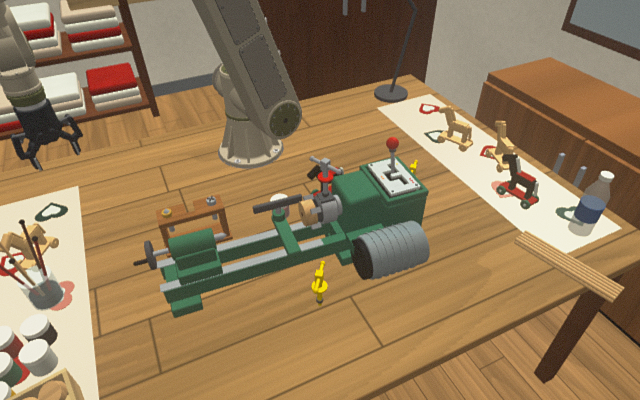

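View pics/a_top.png

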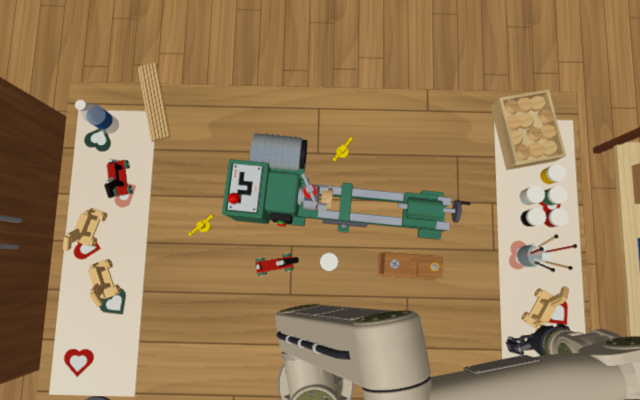

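View pics/a_wrist.png

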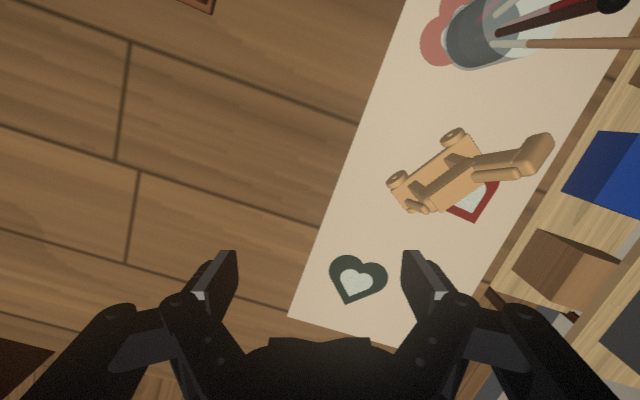

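The scene view shows the key in the chuck at about (323,172), the red ball at (392,143), the rack at about (195,212) and the yellow decoys at (319,283) and (413,165). The top view shows the ball at (234,198), the rack at (411,265), the horse at (276,265) and the pot at (329,262). Next come traces and enlarged crops.

```bash
cat > h.py <<'E'
from workcell import *
import numpy as np, cv2
from scipy.optimize import least_squares
def proj(ci,X):
    c=ci["R"]@np.asarray(X,float)+ci["t"]; p=ci["mtx"]@c; return p[:2]/p[2]
def ray(ci,uv):
    d=np.linalg.inv(ci["mtx"])@np.array([uv[0],uv[1],1.]); return -ci["R"].T@ci["t"], ci["R"].T@d
def onz(ci,uv,z):
    o,d=ray(ci,uv); return o+d*(z-o[2])/d[2]
def tri(obs):
    A=np.zeros((3,3));b=np.zeros(3)
    for ci,uv in obs:
        o,d=ray(ci,uv); d=d/np.linalg.norm(d); P=np.eye(3)-np.outer(d,d);A+=P;b+=P@o
    X=np.linalg.solve(A,b); return X,[proj(ci,X)-uv for ci,uv in obs]
E
python3 - <<'E'
from h import *
for c in ["scene","top"]:
    im=read_camera(c)
    ov=im.copy()
    for n in ["key_head","rack_slot","lever_ball","lathe","gate_centre","horse_centre","pot_centre","spur_head","live_head"]:
        for r in trace(c,n):
            m=r["mask"]; ys,xs=np.nonzero(m)
            print(c,n,round(r["score"],2),np.round(r["box"],1),m.sum(),(round(xs.mean(),1),round(ys.mean(),1)) if m.sum() else None)
    x0,y0,w,h=(270,110,180,120) if c=="scene" else (215,140,160,110)
    cv2.imwrite(f"pics/b_{c}.png",cv2.resize(im[y0:y0+h,x0:x0+w],None,fx=4.4,fy=4.4,interpolation=cv2.INTER_CUBIC)[:,:,::-1])
    x0,y0,w,h=(140,180,110,80) if c=="scene" else (365,230,100,60)
    cv2.imwrite(f"pics/c_{c}.png",cv2.resize(im[y0:y0+h,x0:x0+w],None,fx=7,fy=7,interpolation=cv2.INTER_CUBIC)[:,:,::-1])
print(get_state()["clock"])
E
```

```text
scene key_head 0.85 [310.1 155.2  30.7  38.6] 397 (np.float64(324.7), np.float64(173.4))
scene key_head 0.56 [311.5 262.5  15.   44.2] 354 (np.float64(319.1), np.float64(283.9))
scene rack_slot 0.81 [156.7 195.8  77.8  61.6] 1658 (np.float64(194.9), np.float64(219.3))
scene lever_ball 0.76 [384.8 137.2  15.   35.8] 213 (np.float64(392.4), np.float64(150.4))
scene lever_ball 0.56 [155.9 195.6  78.   62.2] 1675 (np.float64(194.2), np.float64(218.5))
scene lathe 0.69 [132.  134.9 299.1 181.8] 20741 (np.float64(306.7), np.float64(235.3))
scene gate_centre 0.65 [134.  136.5 296.8 180.1] 19959 (np.float64(309.2), np.float64(234.7))
scene horse_centre 0.56 [309.  163.5  35.9  31.8] 267 (np.float64(320.9), np.float64(176.8))
scene pot_centre 0.28 [133.9 133.3 296.3 186.4] 20576 (np.float64(308.1), np.float64(234.9))
scene live_head 0.63 [163.5 208.5  10.2  23.7] 74 (np.float64(167.2), np.float64(215.1))
scene live_head 0.18 [132.8 135.9 297.7 180.6] 20208 (np.float64(308.0), np.float64(235.0))
top key_head 0.74 [333.7 137.7  21.4  23. ] 196 (np.float64(342.7), np.float64(149.4))
top key_head
[... 447 characters left out ...]
9 [301.9 175.2  17.5  31. ] 236 (np.float64(309.4), np.float64(190.3))
top lever_ball 0.47 [228.1 190.2  12.   15. ] 115 (np.float64(233.8), np.float64(198.1))
top lever_ball 0.4 [376.  252.8  65.4  27.6] 1441 (np.float64(408.7), np.float64(265.6))
top lathe 0.83 [224.9 137.1 246.  101.6] 11317 (np.float64(318.9), np.float64(194.1))
top gate_centre 0.75 [218.5 135.2 252.3 106.6] 11270 (np.float64(317.9), np.float64(193.9))
top gate_centre 0.18 [318.1 251.4  21.8  22.6] 263 (np.float64(328.5), np.float64(262.1))
top horse_centre 0.8 [256.6 252.9  41.4  24.8] 559 (np.float64(275.2), np.float64(264.1))
top pot_centre 0.81 [319.9 251.1  20.6  22.1] 239 (np.float64(328.6), np.float64(261.4))
1.15
```

View pics/b_scene.png

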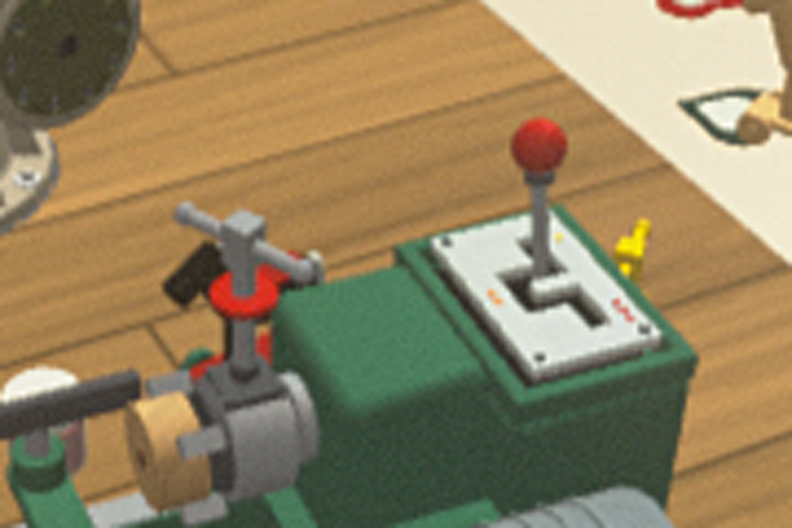

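View pics/b_top.png

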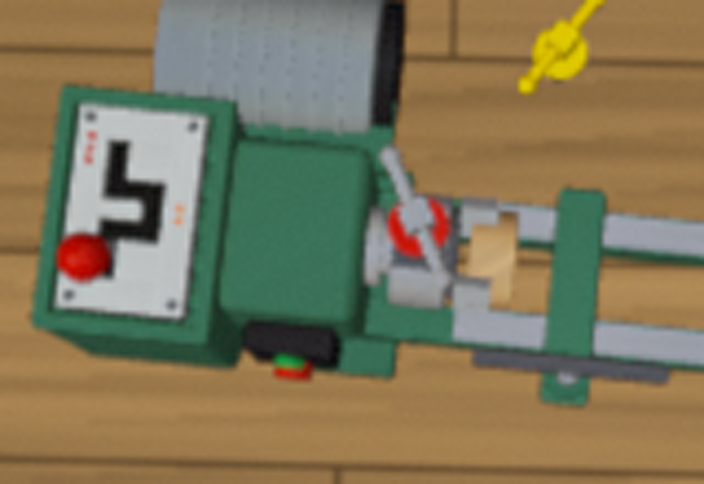

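View pics/c_top.png

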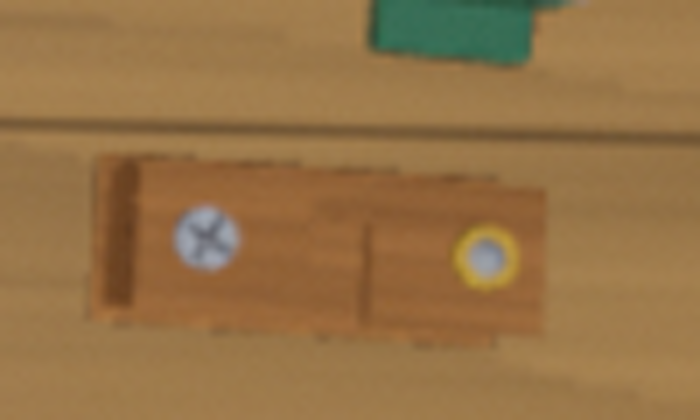

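View pics/c_scene.png

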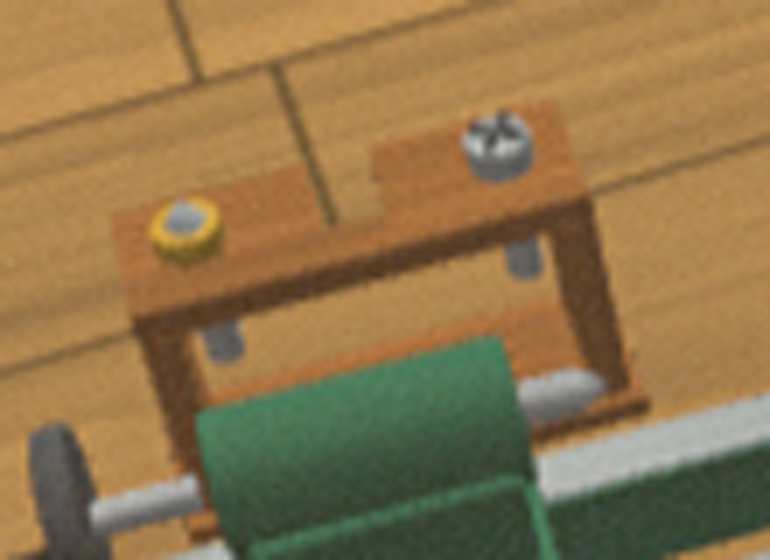

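```bash
python3 - <<'E'
from h import *
T=camera_info("top");S=camera_info("scene")
b=lambda u,v,x0,y0,k:np.array([(u+.5)/k-.5+x0,(v+.5)/k-.5+y0])
bt=lambda u,v:b(u,v,215,140,4.4); bs=lambda u,v:b(u,v,270,110,4.4); ct=lambda u,v:b(u,v,365,230,7); cs=lambda u,v:b(u,v,140,180,7)
def p(n,X): print(n,np.round(X,4))
for n,a,c in [("keytop",bt(418,211),bs(245,221)),("bar1",bt(389,155),bs(315,268)),("bar2",bt(447,287),bs(185,213)),("ball",bt(84,257),bs(539,145)),("collar",bt(418,226),bs(243,294)),("spur",ct(207,237),cs(497,137)),("live",ct(487,257),cs(185,217))]:
    X,r=tri([(T,a),(S,c)]); p(n,X); print(np.round(r,1).tolist())
g=[onz(T,bt(*q),.201) for q in [(90,117),(193,126),(172,305),(68,295)]]
p("gate top",np.mean(g,0)); p("g",g)
g2=[onz(S,bs(*q),.201) for q in [(447,242),(558,208),(645,328),(541,358)]]
p("gate scene",np.mean(g2,0));p("g2",g2)
e=(g[0]+g[1]-g[2]-g[3]); print("yaw",np.arctan2(e[1],e[0])); e=(g[0]+g[3]-g[1]-g[2]); print(np.arctan2(-e[0],e[1]))
p("spur z",onz(T,ct(207,237),.137));p("live z",onz(T,ct(487,257),.138))
for q in [(97,156),(545,188),(545,332),(95,318)]: p("board T",onz(T,ct(*q),.115))
for q in [(112,215),(138,318),(594,198),(557,103),(304,172),(326,225),(383,212),(374,148)]: p("board S",onz(S,cs(*q),.115))
p("pot",onz(T,(328.6,261.6),.055));p("horse",onz(T,(275.2,264.1),.09))
E
```

```text
keytop [0.5534 0.026  0.2978]
[[-0.7, -0.3], [-0.9, 0.1]]
bar1 [0.59   0.046  0.2849]
[[-1.3, -0.6], [-1.6, 0.2]]
bar2 [0.5112 0.0093 0.2813]
[[-1.2, -0.5], [-1.4, 0.1]]
ball [0.5261 0.2266 0.2683]
[[-0.5, -0.3], [-0.6, 0.1]]
collar [0.552  0.0262 0.2491]
[[-0.3, -0.1], [-0.4, 0.1]]
spur [ 0.3645 -0.22    0.1292]
[[-0.4, -0.1], [-0.4, 0.0]]
live [ 0.3587 -0.3352  0.1304]
[[-0.3, -0.1], [-0.4, 0.0]]
gate top [0.5659 0.2098 0.201 ]
g [[0.626  0.2387 0.201 ]
 [0.6215 0.1724 0.201 ]
 [0.5056 0.181  0.201 ]
 [0.5106 0.2471 0.201 ]]
gate scene [0.565  0.2157 0.201 ]
g2 [[0.5059 0.1843 0.201 ]
 [0.5063 0.2618 0.201 ]
 [0.6257 0.2415 0.201 ]
 [0.622  0.1754 0.201 ]]
yaw -0.0733017990026515
-0.07158398637335747
spur z [ 0.3642 -0.2198  0.137 ]
live z [ 0.3584 -0.3344  0.138 ]
board T [ 0.3971 -0.1773  0.115 ]
board T [ 0.3877 -0.3646  0.115 ]
board T [ 0.3283 -0.3636  0.115 ]
board T [ 0.3301 -0.1766  0.115 ]
board S [ 0.3266 -0.3589  0.115 ]
board S [ 0.3879 -0.3603  0.115 ]
board S [ 0.3988 -0.1933  0.115 ]
board S [ 0.3382 -0.1905  0.115 ]
board S [ 0.3346 -0.2885  0.115 ]
board S [ 0.3684 -0.2877  0.115 ]
board S [ 0.3708 -0.2668  0.115 ]
board S [ 0.3327 -0.2611  0.115 ]
pot [ 0.3665 -0.0328  0.055 ]
horse [0.3554 0.1263 0.09  ]
```

The top and scene views agree to about 2 mm: key head at about (0.553, 0.026, 0.283), bar yaw 0.435, slot at about (0.3615, -0.277), lathe yaw -0.072. I'll move over the key and refine with the wrist camera.

Call:
arm_command --steps "20 40 60 0; 50 85 110 0.05; 80 130 130 0.1; 112 175 130 0.1; 145 226 130 0.1; 178 278 130 0.1; 211 329 130 0.1; 244 381 130 0.1; 277 432 130 0.1; 310 484 130 0.1; 335 523 130 0.1; 353 551 130 0.1; 364 568 130 0.1; 364 568 130 0.1; 364 568 130 0.1" --fingers 1

```text
clock: 3.02
tcp_pos: [0.5531, 0.0243, 0.3614]
orientation: [0.0, 0.843, -0.538, -0.0]
wrist_force: [-0.6, -0.6, -0.3]
finger_gap: 0.0851
```

```bash
python3 - <<'E'
from h import *
s=get_state(); W=camera_info("wrist"); im=read_camera("wrist"); T=read_camera("top")
print(s["clock"],s["tcp_pos"],s["orientation"],s["joint_pos"])
cv2.imwrite("pics/d_wrist.png",im[:,:,::-1])
np.savez("d.npz",**W)
for n,X in [("keytop",[.5535,.026,.297]),("ball",[.526,.2266,.2683]),("tcp",s["tcp_pos"])]: print(n,proj(W,X))
E
```

```text
3.025 [0.55311602 0.02430608 0.36138496] [ 2.82728551e-04  8.43036199e-01 -5.37856754e-01 -1.03077934e-05] [-1.00816053e-01  2.74738870e-01  3.09579713e-01  1.60591019e+00
 -4.95607336e-04  2.60576589e+00]
keytop [317.43078774 212.66920417]
ball [ 81.37251106 132.05272445]
tcp [319.25613725 253.54680606]
```

View pics/d_wrist.png

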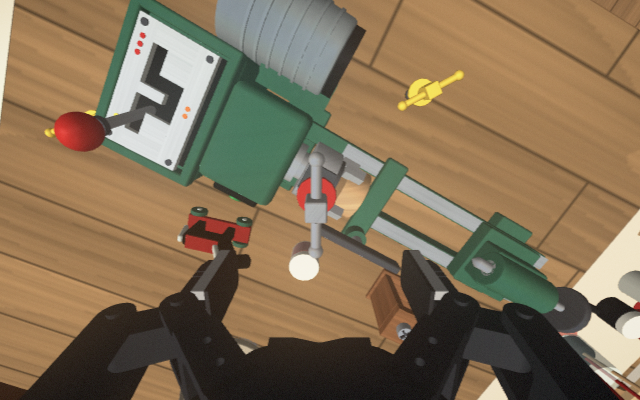

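The wrist view shows the key head at (316,210), with its bar vertical from row 158 to 250, so the jaws are square to the bar. I'll compute the final shift and descend.

```bash
python3 - <<'E'
from h import *
W=dict(np.load("d.npz")); im=cv2.imread("pics/d_wrist.png")
print(onz(W,(316,210),.297),onz(W,(316,199.5),.297))
cv2.imwrite("pics/d2.png",cv2.resize(im[140:270,255:385],None,fx=4.5,fy=4.5,interpolation=cv2.INTER_CUBIC))
for r,n in [((81,131),"ball")]:
  print(onz(W,r,.2683))
E
```

```text
[0.55504566 0.02795211 0.297     ] [0.56287549 0.03156769 0.297     ]
[0.52672269 0.22703748 0.2683    ]
```

View pics/d2.png

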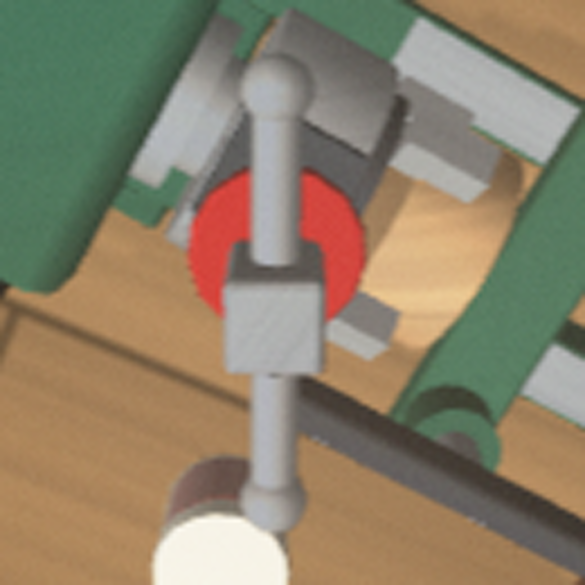

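The head's top face is centred at about (315.4,212.4), so the shift is about (-0.5, +2.5) mm. I'll descend 97 mm and grip.

Call:
arm_command --steps "-0.5 2.5 -20 0; -0.5 2.5 -45 0; -0.5 2.5 -70 0; -0.5 2.5 -88 0; -0.5 2.5 -97 0; -0.5 2.5 -97 0; -0.5 2.5 -97 0; -0.5 2.5 -97 0"

```text
clock: 4.12
tcp_pos: [0.553, 0.0264, 0.2655]
orientation: [-0.0, 0.843, -0.538, 0.001]
wrist_force: [-1.1, 0.2, -0.5]
finger_gap: 0.0856
```

Call:
arm_command --steps "0 0 0 0; 0 0 0 0; 0 0 0 0; 0 0 0 0; 0 0 0 0; 0 0 0 0; 0 0 0 0; 0 0 0 0" --fingers -1 --newtons 60

```text
clock: 5.12
tcp_pos: [0.553, 0.0265, 0.2656]
orientation: [-0.0, 0.843, -0.538, 0.001]
wrist_force: [-1.4, 1.4, 1.1]
finger_gap: 0.017
```

```bash
python3 - <<'E'
from h import *
s=get_state(); print(s["clock"],s["tcp_pos"],s["finger_gap"],s["wrist_force"])
im=read_camera("wrist"); cv2.imwrite("pics/e_wrist.png",im[:,:,::-1])
E
```

```text
5.125 [0.55303099 0.02651094 0.26559828] 0.01699729968353682 [-1.37433314  1.3553358   1.09442761]
```

View pics/e_wrist.png

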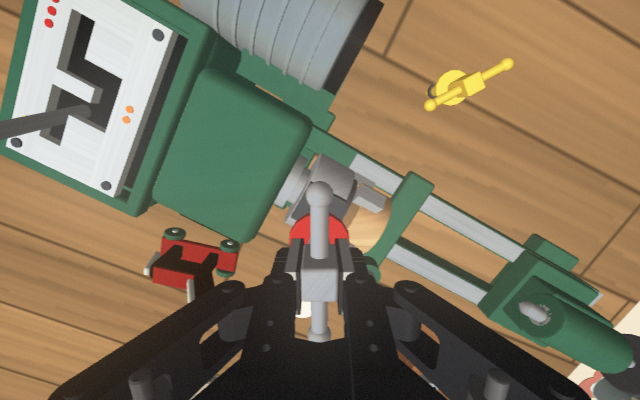

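The key is gripped: gap 17 mm, head centred between the pads at (320,275). Lifting straight up.

Call:
arm_command --steps "0 0 5 0; 0 0 14 0; 0 0 26 0; 0 0 40 0; 0 0 50 0; 0 0 55 0; 0 0 55 0"

```text
clock: 6.05
tcp_pos: [0.5532, 0.0265, 0.3209]
orientation: [-0.0, 0.843, -0.538, 0.001]
wrist_force: [0.1, 0.2, -1.7]
finger_gap: 0.017
```

```bash
python3 - <<'E'
from h import *
s=get_state(); print(s["clock"],s["tcp_pos"],s["finger_gap"],s["wrist_force"],s["joint_pos"])
im=read_camera("scene"); cv2.imwrite("pics/f_scene.png",cv2.resize(im[90:240,250:450],None,fx=4,fy=4,interpolation=cv2.INTER_CUBIC)[:,:,::-1])
E
```

```text
6.05 [0.55324007 0.026484   0.32093006] 0.01702433008932206 [ 0.0701419   0.18161414 -1.71366422] [-9.69990673e-02  2.62663339e-01  1.94821633e-01  1.50041917e+00
 -2.02661770e-04  2.61036194e+00]
```

View pics/f_scene.png

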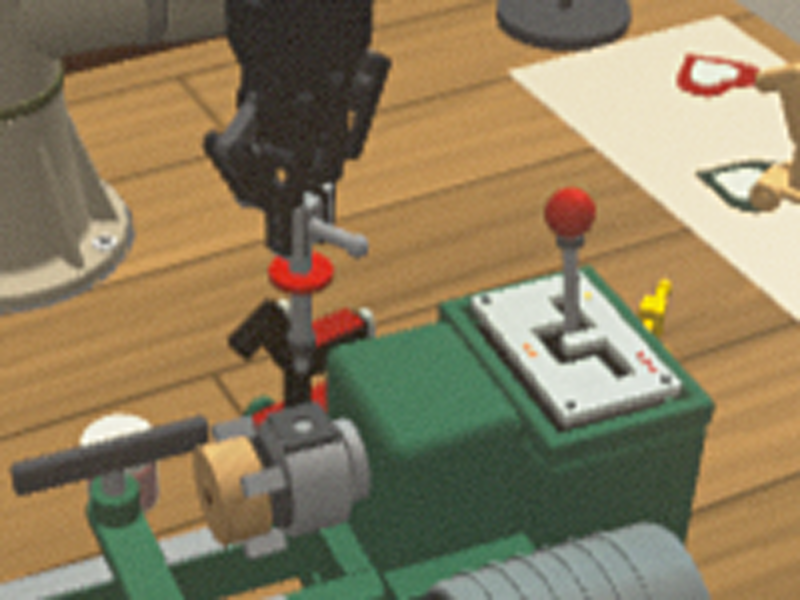

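The key is out of the socket and upright. I'll carry it to a point just in front of the slot, turning the jaws to front-back.

Call:
arm_command --steps "-8 -10 0 0.04; -25 -32 0 0.12; -45 -58 0 0.22; -67 -85 0 0.32; -89 -113 0 0.43; -111 -141 0 0.53; -133 -169 0 0.64; -155 -197 0 0.74; -177 -225 0 0.85; -198 -252 0 0.95; -216 -275 0 1.03; -229 -292 0 1.07; -236 -301 0 1.085; -238 -303.5 0 1.085; -238 -303.5 0 1.085"

```text
clock: 7.98
tcp_pos: [0.315, -0.2768, 0.3202]
orientation: [-0.001, 1.0, -0.026, 0.0]
wrist_force: [-0.0, -0.1, -1.4]
finger_gap: 0.0174
```

```bash
python3 - <<'E'
from h import *
s=get_state(); print(s["clock"],s["tcp_pos"],s["orientation"],s["finger_gap"],s["wrist_force"],s["joint_pos"])
W=camera_info("wrist");np.savez("g.npz",**W)
for c,(x0,y0,w,h) in dict(wrist=(0,0,640,400),scene=(120,140,130,100),top=(345,220,120,90)).items():
    im=read_camera(c); k=1 if c=="wrist" else 6
    cv2.imwrite(f"pics/g_{c}.png",cv2.resize(im[y0:y0+h,x0:x0+w],None,fx=k,fy=k,interpolation=cv2.INTER_CUBIC)[:,:,::-1])
E
```

```text
7.975 [ 0.31495454 -0.27678155  0.32022561] [-9.56493535e-04  9.99660090e-01 -2.60501282e-02  4.25397209e-04] 0.01738333842037954 [-0.00423223 -0.11184468 -1.36571973] [-0.91431467 -0.00242699 -0.11504917  1.45912193  0.00186684  0.70858696]
```

View pics/g_wrist.png

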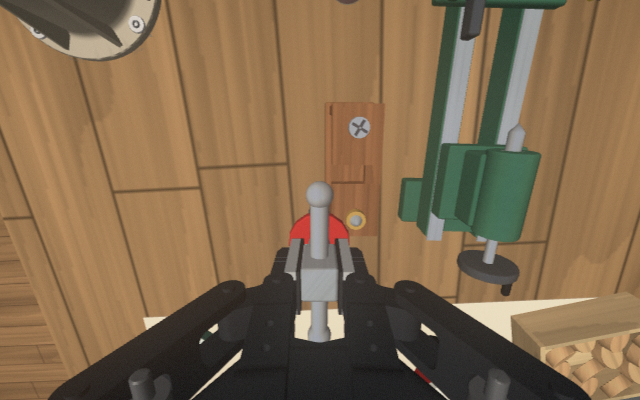

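View pics/g_scene.png

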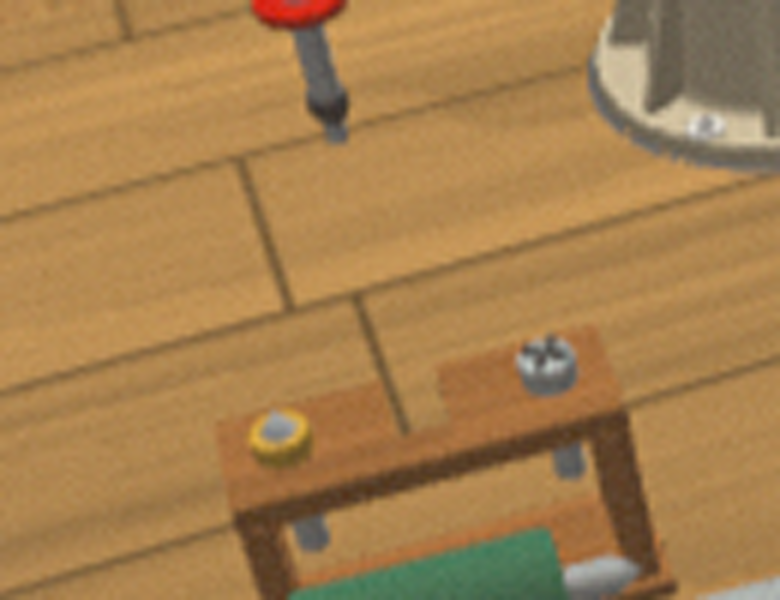

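View pics/g_top.png

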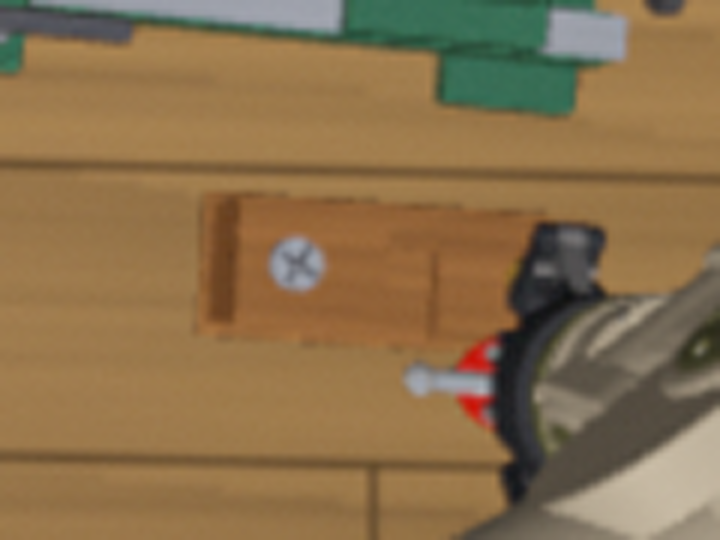

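The wrist view shows both centres, spur at (360,127) and live at (356,220), with the slot between them. I'll measure the slot from this view.

```bash
python3 - <<'E'
from h import *
W=dict(np.load("g.npz")); im=cv2.imread("pics/g_wrist.png")
a=onz(W,(359.5,127),.137); b=onz(W,(356,220),.138)
print(a,b,(a+b)/2,np.linalg.norm(a-b))
cv2.imwrite("pics/g2.png",cv2.resize(im[95:245,300:420],None,fx=5,fy=4,interpolation=cv2.INTER_CUBIC))
E
```

```text
[ 0.36413835 -0.21873393  0.137     ] [ 0.35871759 -0.3305456   0.138     ] [ 0.36142797 -0.27463976  0.1375    ] 0.111947470762081
```

View pics/g2.png

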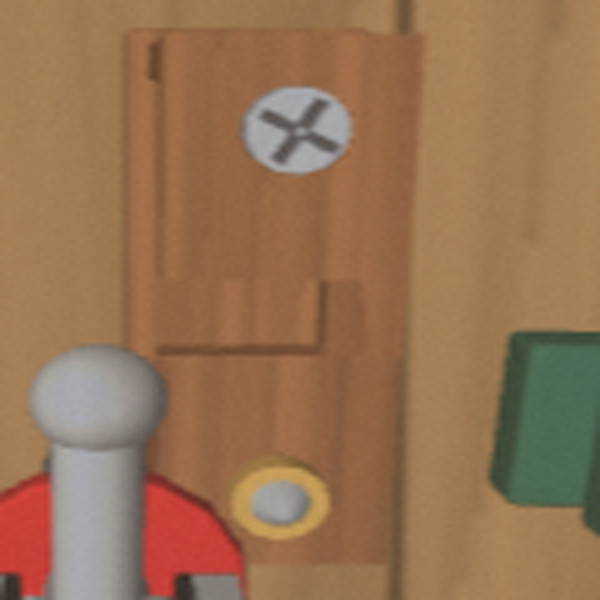

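```bash
python3 - <<'E'
from h import *
W=dict(np.load("g.npz"));T=camera_info("top");S=camera_info("scene")
c=lambda u,v:((u+.5)/5-.5+300,(v+.5)/4-.5+95)
for n,q in [("+y edge",(240,279)),("-y edge",(240,352)),("end",(325,310)),("front",(160,310)),("bd",(128,30)),("bd",(424,35)),("bd",(388,562))]: print(n,onz(W,c(*q),.115))
ct=lambda u,v:((u+.5)/7-.5+365,(v+.5)/7-.5+230)
cs=lambda u,v:((u+.5)/7-.5+140,(v+.5)/7-.5+180)
# slot in top view: +y edge ~ ; -y edge dark wall at col ~366
for q in [(370,270),(310,270)]: print("top",onz(T,ct(*q),.115))
# multi-view for cone tip / spur
for n,t,s,w in [("spur",ct(207,237),cs(497,137),(359.4,127.3)),("live",ct(487,257),cs(185,214),(356,220))]:
    print(n,tri([(T,t),(S,s),(W,w)]))
# key tip in scene
s6=lambda u,v:((u+.5)/6-.5+120,(v+.5)/6-.5+140)
tip=np.array([.315,-.2768,.3202+.0175-.104]); print("tip",proj(S,tip),s6(337,142)," collar",proj(S,tip+[0,0,.066]),s6(298,10))
E
```

```text
+y edge [ 0.35190929 -0.26458468  0.115     ]
-y edge [ 0.35141636 -0.28806408  0.115     ]
end [ 0.37311758 -0.27554185  0.115     ]
front [ 0.33154714 -0.27340812  0.115     ]
bd [ 0.32721592 -0.1896077   0.115     ]
bd [ 0.3965885  -0.19455569  0.115     ]
bd [ 0.38988437 -0.36318301  0.115     ]
top [ 0.35222354 -0.29110771  0.115     ]
top [ 0.35170219 -0.26611221  0.115     ]
spur (array([ 0.36478302, -0.21981486,  0.12942222]), [array([-0.40460736, -0.19282071]), array([-0.34079434, -0.02051983]), array([-0.23797948,  0.29979054])])
live (array([ 0.35899617, -0.33435233,  0.13161935]), [array([-0.5481132 , -0.19303913]), array([-0.14839138,  0.0553969 ]), array([-0.37740454,  0.93788501])])
tip [175.67335524 163.00360827] (175.75, 163.25)  collar [169.46013058 140.99133665] (169.25, 141.25)
```

The views agree on slot walls at y ≈ -0.265 and -0.289 and slot x from about 0.332 to 0.373, so the slot point is at about (0.354, -0.277). The hanging tip projects exactly where predicted. I'll move over the slot and lower the tip just into it.

Call:
arm_command --steps "10 0 -10 0; 25 0 -25 0; 36 0 -45 0; 39 0 -65 0; 39 0 -85 0; 39 0 -100 0; 39 0 -108 0; 39 0 -108 0"

```text
clock: 9.12
tcp_pos: [0.3542, -0.2763, 0.2119]
orientation: [-0.001, 1.0, -0.025, 0.0]
wrist_force: [-0.2, -0.2, -1.4]
finger_gap: 0.0168
```

```bash
python3 - <<'E'
from h import *
s=get_state(); print(s["clock"],s["tcp_pos"],s["finger_gap"],s["wrist_force"])
for c,(x0,y0,w,h) in dict(wrist=(240,100,160,170),scene=(140,160,120,90)).items():
    im=read_camera(c); k=3.5 if c=="wrist" else 6
    cv2.imwrite(f"pics/h_{c}.png",cv2.resize(im[y0:y0+h,x0:x0+w],None,fx=k,fy=k,interpolation=cv2.INTER_CUBIC)[:,:,::-1])
E
```

```text
9.125 [ 0.35422326 -0.27626002  0.21189629] 0.016838224927217028 [-0.23876691 -0.22627814 -1.37936855]
```

View pics/h_scene.png

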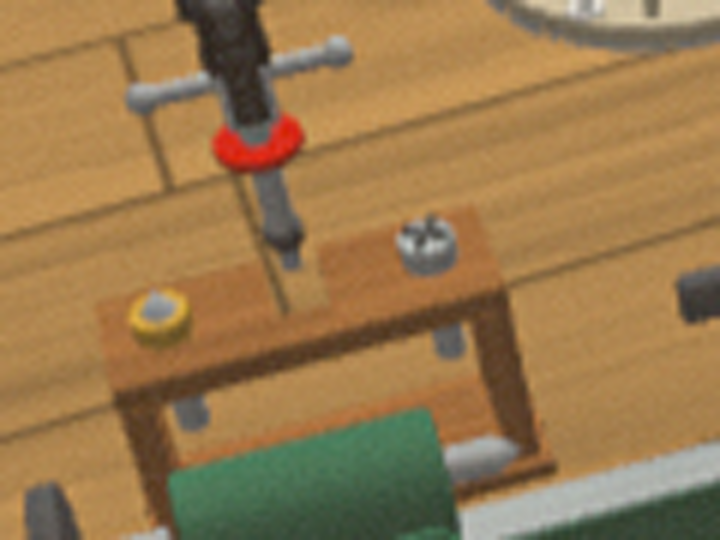

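View pics/h_wrist.png

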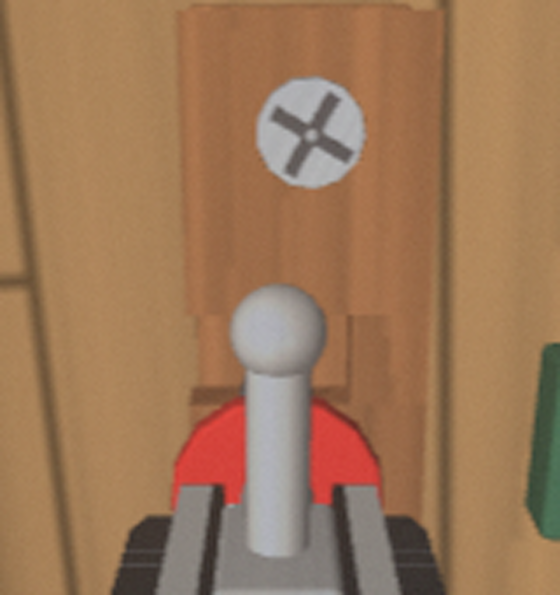

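The tip hangs about 10 mm above the slot opening, well within it and at most 1-2 mm toward -y. I'll nudge +1 mm in y and lower to just above seating.

Call:
arm_command --steps "0 1 -6 0; 0 1 -16 0; 0 1 -28 0; 0 1 -40 0; 0 1 -52 0; 0 1 -63 0; 0 1 -70 0; 0 1 -74 0; 0 1 -74 0; 0 1 -74 0"

```text
clock: 10.48
tcp_pos: [0.3548, -0.2761, 0.1393]
orientation: [-0.0, 1.0, -0.025, 0.001]
wrist_force: [-0.3, 0.4, -1.8]
finger_gap: 0.017
```

```bash
python3 - <<'E'
from h import *
s=get_state(); print(s["clock"],s["tcp_pos"],s["finger_gap"],s["wrist_force"])
for c,(x0,y0,w,h) in dict(wrist=(240,100,160,170),scene=(140,160,120,90)).items():
    im=read_camera(c); k=3.5 if c=="wrist" else 6
    cv2.imwrite(f"pics/i_{c}.png",cv2.resize(im[y0:y0+h,x0:x0+w],None,fx=k,fy=k,interpolation=cv2.INTER_CUBIC)[:,:,::-1])
E
```

```text
10.475 [ 0.35477103 -0.27607149  0.1392649 ] 0.016990119867367513 [-0.26426454  0.43885738 -1.75000344]
```

View pics/i_scene.png

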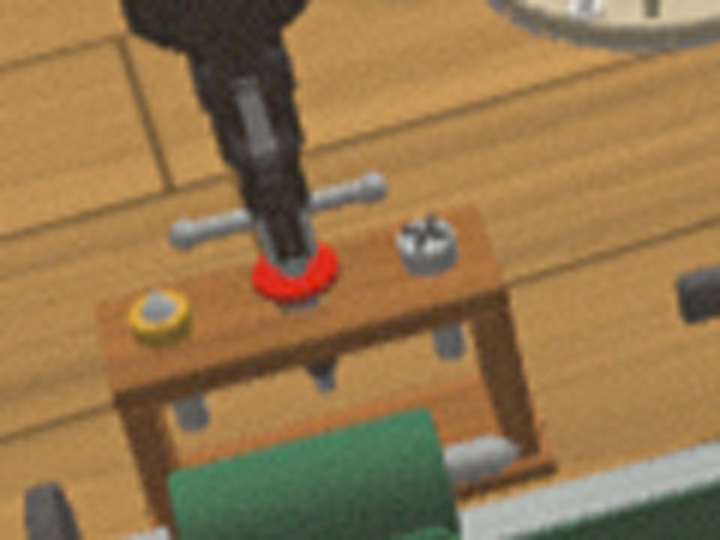

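View pics/i_wrist.png

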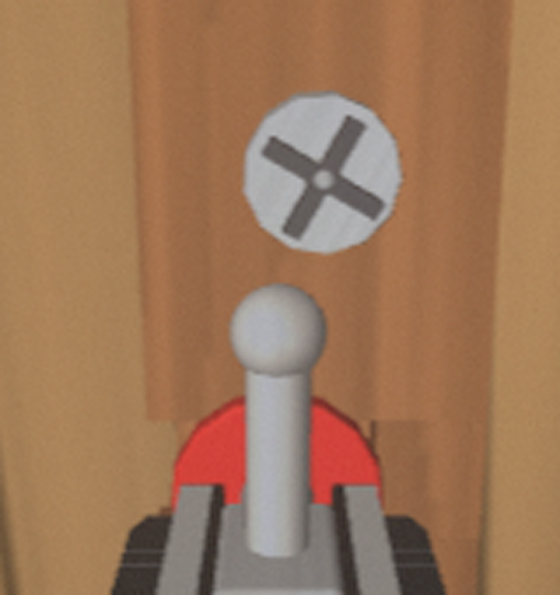

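Call:
arm_command --steps "0 0 -1.5 0; 0 0 -3 0; 0 0 -4 0; 0 0 -4 0"

```text
clock: 11.08
tcp_pos: [0.3548, -0.2761, 0.1356]
orientation: [-0.0, 1.0, -0.025, 0.001]
wrist_force: [-1.6, 0.6, 2.4]
finger_gap: 0.0172
```

Fz turned upward to +2.4 N, so the collar is resting on the board. Releasing gently.

Call:
arm_command --steps "0 0 0 0; 0 0 0 0; 0 0 0 0; 0 0 0 0; 0 0 0 0" --fingers 0.2

```text
clock: 11.7
tcp_pos: [0.3548, -0.2761, 0.1356]
orientation: [-0.0, 1.0, -0.025, 0.001]
wrist_force: [-0.3, -0.5, 0.4]
finger_gap: 0.0512
```

Call:
arm_command --steps "0 0 8 0; 0 0 25 0; 0 0 50 0; 0 0 85 0; 0 0 120 0; 0 0 140 0; 0 0 145 0"

```text
clock: 12.58
tcp_pos: [0.3553, -0.2767, 0.2823]
orientation: [0.001, 1.0, -0.025, 0.002]
wrist_force: [0.2, -0.3, -0.0]
finger_gap: 0.0511
```

```bash
python3 - <<'E'
from h import *
s=get_state(); print(s["clock"],s["tcp_pos"],s["finger_gap"],s["wrist_force"],s["joint_pos"])
W=camera_info("wrist");np.savez("j.npz",**W)
for c,(x0,y0,w,h) in dict(wrist=(0,0,640,400),scene=(140,160,120,90)).items():
    im=read_camera(c); k=1 if c=="wrist" else 6
    cv2.imwrite(f"pics/j_{c}.png",cv2.resize(im[y0:y0+h,x0:x0+w],None,fx=k,fy=k,interpolation=cv2.INTER_CUBIC)[:,:,::-1])
E
```

```text
12.575 [ 0.35528689 -0.27670487  0.28234479] 0.051119718249084456 [ 0.2286575  -0.34787606 -0.00252982] [-0.84149196  0.05537458 -0.14705621  1.36370437  0.00177498  0.78024113]
```

View pics/j_scene.png

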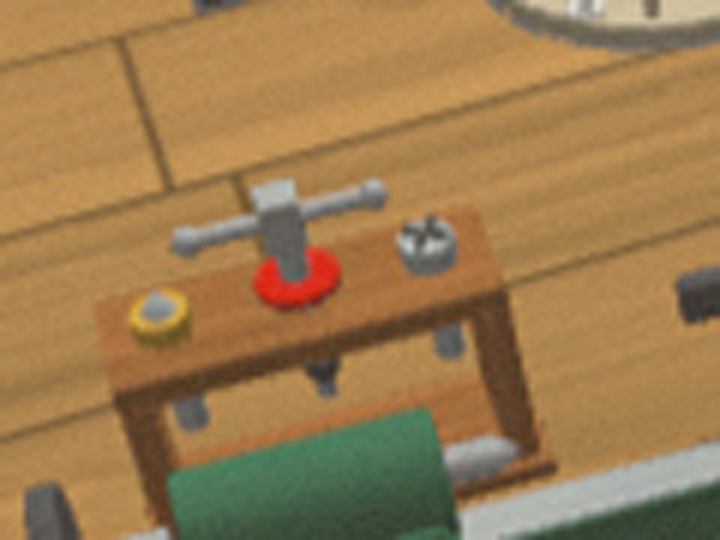

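View pics/j_wrist.png

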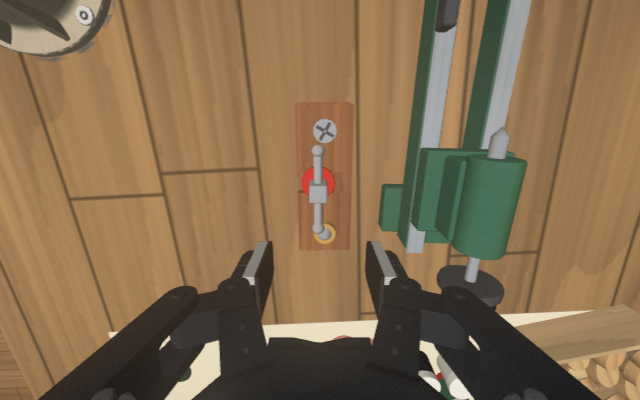

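The key hangs by its collar in the slot, upright, and both centres are undisturbed. The ball triangulates to about x = -41 mm from the gate centre, so the lever sits partway along the slow lane (swing about 0.1). I'll pull it to the slow end first. Moving over the ball now, jaws along the lathe's y.

Call:
arm_command --steps "5 14 25 0.04; 15 44 50 0.14; 28 83 63 0.26; 42 124 68 0.39; 56 166 70 0.52; 71 209 70 0.65; 86 252 70 0.78; 101 296 70 0.91; 115 340 70 1.04; 129 382 70 1.17; 142 420 70 1.3; 154 454 70 1.42; 163 481 68 1.5; 169 498 66 1.549; 171 504 65 1.549; 171 504 65 1.549; 171 504 65 1.549" --fingers 1

```text
clock: 14.8
tcp_pos: [0.5258, 0.227, 0.3461]
orientation: [-0.001, 0.733, 0.68, 0.001]
wrist_force: [-0.4, 0.6, 0.5]
finger_gap: 0.0853
```

```bash
python3 - <<'E'
from h import *
s=get_state(); print(s["clock"],s["tcp_pos"],s["orientation"],s["finger_gap"],s["wrist_force"],s["joint_pos"])
W=camera_info("wrist");np.savez("k.npz",**W)
im=read_camera("wrist"); cv2.imwrite("pics/k_wrist.png",im[:,:,::-1])
print(proj(W,[.5261,.2266,.2683]))
E
```

```text
14.8 [0.52576468 0.2269595  0.34609952] [-7.31664545e-04  7.32814944e-01  6.80426553e-01  1.19534174e-03] 0.0852729695108171 [-0.37396999  0.62393947  0.54371098] [0.26607996 0.30836252 0.31802687 1.57902133 0.0024052  0.34018709]
[317.74127397 207.68846966]
```

View pics/k_wrist.png

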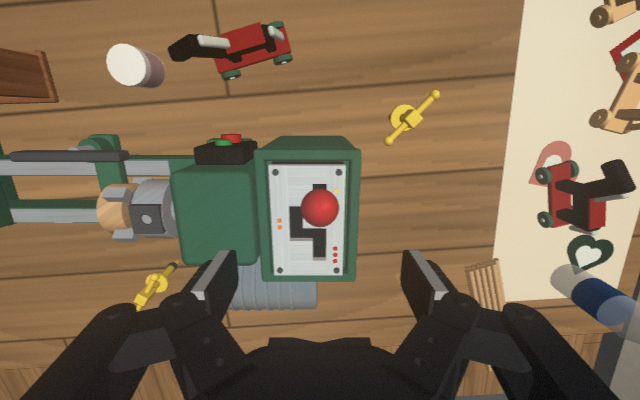

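The wrist view shows the ball at (320,208). The gate plate spans about (268-346, 165-276), with the slow end at the top of the image, partly visible above the ball. I'll measure these more exactly.

```bash
python3 - <<'E'
import cv2
im=cv2.imread("pics/k_wrist.png")
cv2.imwrite("pics/k2.png",cv2.resize(im[155:285,255:365],None,fx=4.5,fy=4.5,interpolation=cv2.INTER_CUBIC))
E
```

```text
(no output)
```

View pics/k2.png

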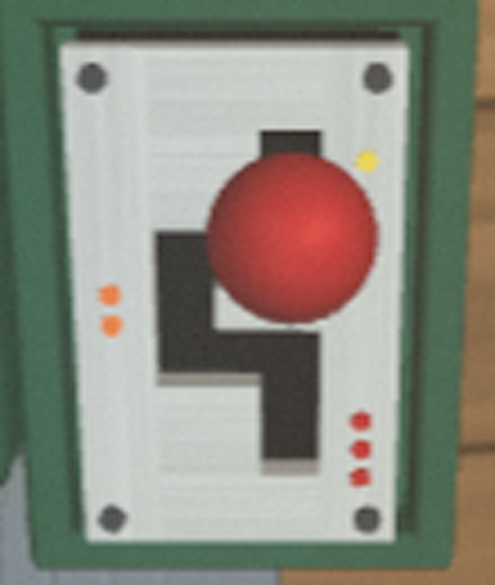

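```bash
cat > lev.py <<'E'
from h import *
def model(gx,gy,yaw,sw,cross):
    th=sw-.307; c,s=np.cos(yaw),np.sin(yaw)
    xl=.195*np.sin(th); yl=.013-cross; return np.array([gx+c*xl-s*yl, gy+s*xl+c*yl, .077+.195*np.cos(th)])
E
python3 - <<'E'
from lev import *
W=dict(np.load("k.npz"));T=camera_info("top");S=camera_info("scene")
c=lambda u,v:np.array([(u+.5)/4.5-.5+255,(v+.5)/4.5-.5+155])
bt=lambda u,v:np.array([(u+.5)/4.4-.5+215,(v+.5)/4.4-.5+140]); bs=lambda u,v:np.array([(u+.5)/4.4-.5+270,(v+.5)/4.4-.5+110])
print(tri([(W,c(292,238)),(T,bt(84,257)),(S,bs(539,145))]))
g=np.array([onz(W,c(*q),.201) for q in [(91,78),(377,78),(367,519),(112,519)]]); print(g)
print("centre",g.mean(0)); e=g[2]+g[3]-g[0]-g[1]; print("yaw",np.arctan2(e[1],e[0])); e=g[1]+g[2]-g[0]-g[3]; print(np.arctan2(-e[0],e[1]))
print("slot edges", [onz(W,c(*q),.201) for q in [(290,130),(290,460),(260,145),(322,145),(156,300)]])
G=g.mean(0)
for sw in (0,.1,.199,.415,.614): print(sw,model(.566,.2115,-.072,sw,0))
for gx,gy in [(G[0],G[1]),(.566,.2115)]:
  def f(p):
    X=model(gx,gy,-.072,p[0],p[1]); return np.r_[proj(W,X)-c(292,238),proj(T,X)-bt(84,257),proj(S,X)-bs(539,145)]
  r=least_squares(f,[.1,0]); print(r.x,np.round(r.fun,1))
E
```

```text
(array([0.52599786, 0.22719902, 0.26792947]), [array([-1.04964682, -0.12318557]), array([-0.67593627, -0.223834  ]), array([-0.38528421,  0.14368629])])
[[0.50668524 0.18306841 0.201     ]
 [0.51157545 0.24916743 0.201     ]
 [0.62754593 0.24045446 0.201     ]
 [0.62259973 0.17452895 0.201     ]]
centre [0.56710158 0.21180481 0.201     ]
yaw -0.07426396931348224
-0.07436698964823525
slot edges [array([0.52246495, 0.22814347, 0.201     ]), array([0.60896681, 0.22179351, 0.201     ]), array([0.52557148, 0.22082889, 0.201     ]), array([0.52665131, 0.23539613, 0.201     ]), array([0.56277757, 0.19229135, 0.201     ])]
0 [0.50815882 0.22870555 0.26288267]
0.1 [0.52696168 0.2273494  0.26783712]
0.199 [0.54597057 0.22597839 0.27086386]
0.415 [0.58789982 0.22295425 0.27086386]
0.614 [0.62571157 0.22022709 0.26288267]
[ 9.04403265e-02 -8.13192934e-05] [-0.2 -0.1 -0.9 -0.3 -0.1  0.3]
[ 0.0957589  -0.00045687] [-0.2 -0.1 -0.9 -0.3 -0.1  0.2]
```

The fitted model has the gate centre at (0.567, 0.2117), yaw -0.073, lever swing about 0.093 and cross 0. I'll descend and grip the ball lightly.

Call:
arm_command --steps "0 0 -20 0; 0 0 -45 0; 0 0 -70 0; 0 0 -90 0; 0 0 -99 0; 0 0 -99 0; 0 0 -99 0"

```text
clock: 15.72
tcp_pos: [0.5263, 0.2269, 0.2484]
orientation: [-0.0, 0.733, 0.68, 0.002]
wrist_force: [-0.2, -0.4, 1.3]
finger_gap: 0.0854
```

Call:
arm_command --steps "0 0 0 0; 0 0 0 0; 0 0 0 0; 0 0 0 0; 0 0 0 0; 0 0 0 0" --fingers -1 --newtons 30

```text
clock: 16.48
tcp_pos: [0.5264, 0.2271, 0.2487]
orientation: [-0.0, 0.733, 0.68, 0.002]
wrist_force: [-0.9, 1.8, 3.6]
finger_gap: 0.0303
```

```bash
cat > look.py <<'E'
import sys
from lev import *
tag=sys.argv[1]
s=get_state(); print(s["clock"],np.round(s["tcp_pos"],4),round(s["finger_gap"],4),np.round(s["wrist_force"],1))
W=camera_info("wrist"); im=read_camera("wrist"); sc=read_camera("scene")
a=cv2.resize(im[90:310,200:440],(600,550)); b=cv2.resize(sc[100:210,350:450],(500,550),interpolation=cv2.INTER_CUBIC)
cv2.imwrite(f"pics/{tag}.png",cv2.resize(np.hstack([a[:,:],b]),(800,400))[:,:,::-1])
E
python3 look.py l
```

```text
16.475 [0.5264 0.2271 0.2487] 0.0303 [-0.9  1.8  3.6]
```

View pics/l.png

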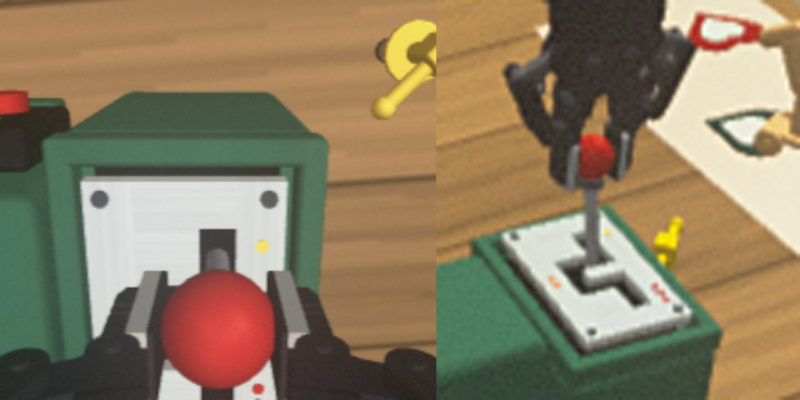

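The ball is held (gap 30 mm) and the rod sits just forward of the slow end. I'll pull it back to the slow end first.

Call:
arm_command --steps "-4 0.3 -0.9 0; -9 0.7 -2.1 0; -13 1 -3.3 0; -17 1.2 -4.5 0; -17.5 1.3 -4.7 0; -17.5 1.3 -4.7 0"

```text
clock: 17.32
tcp_pos: [0.5088, 0.2284, 0.2439]
orientation: [-0.0, 0.733, 0.68, 0.002]
wrist_force: [-0.2, 0.9, 2.7]
finger_gap: 0.0302
```

```bash
python3 look.py m; python3 - <<'E'
from math import *
# shifts from slow end (mm), in world
yaw=-.073;c,s=cos(yaw),sin(yaw)
def P(sw,cr):
    th=sw-.307; x=195*sin(th);y=-1000*cr;z=195*cos(th); return (c*x-s*y, s*x+c*y, z)
p0=P(0,0)
for sw,cr in [(.05,0),(.1,0),(.15,0),(.199,0),(.199,.013),(.199,.026),(.25,.026),(.307,.026),(.36,.026),(.415,.026),(.415,.013),(.415,0),(.465,0),(.515,0),(.565,0),(.614,0),(.625,0)]:
    p=P(sw,cr); print(sw,cr,[round(a-b,1) for a,b in zip(p,p0)])
E
```

```text
17.325 [0.5088 0.2284 0.2439] 0.0302 [-0.2  0.9  2.7]
0.05 0 [9.3, -0.7, 2.7]
0.1 0 [18.8, -1.4, 5.0]
0.15 0 [28.4, -2.1, 6.7]
0.199 0 [37.8, -2.8, 8.0]
0.199 0.013 [36.9, -15.7, 8.0]
0.199 0.026 [35.9, -28.7, 8.0]
0.25 0.026 [45.8, -29.4, 8.8]
0.307 0.026 [56.9, -30.2, 9.1]
0.36 0.026 [67.2, -31.0, 8.8]
0.415 0.026 [77.8, -31.8, 8.0]
0.415 0.013 [78.8, -18.8, 8.0]
0.415 0 [79.7, -5.8, 8.0]
0.465 0 [89.4, -6.5, 6.7]
0.515 0 [98.9, -7.2, 4.9]
0.565 0 [108.4, -7.9, 2.7]
0.614 0 [117.5, -8.6, 0.0]
0.625 0 [119.6, -8.7, -0.7]
```

View pics/m.png

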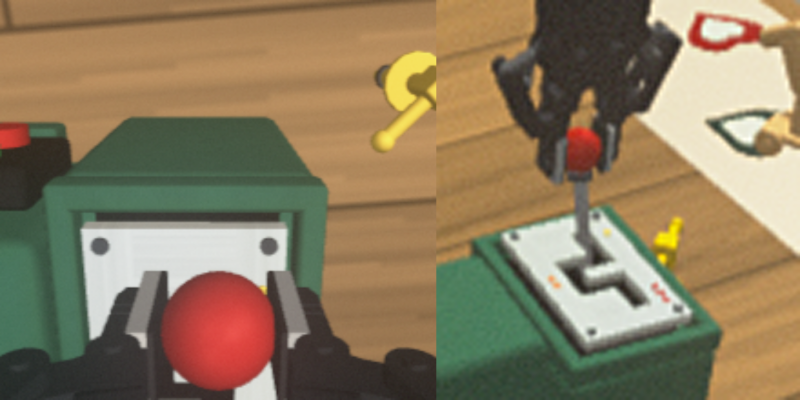

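The lever is now at the slow end, and the position matches the model. Next I'll go to the first crossing.

Call:
arm_command --steps "4 -0.3 1.3 0; 9.3 -0.7 2.7 0; 18.8 -1.4 5 0; 28.4 -2.1 6.7 0; 34 -2.5 7.6 0; 37.8 -2.8 8 0; 37.8 -2.8 8 0; 37.8 -2.8 8 0"

```text
clock: 18.42
tcp_pos: [0.5468, 0.2256, 0.2518]
orientation: [-0.0, 0.733, 0.68, 0.002]
wrist_force: [-1.4, 1.3, 2.1]
finger_gap: 0.0304
```

```bash
python3 look.py n
```

```text
18.425 [0.5468 0.2256 0.2518] 0.0304 [-1.4  1.3  2.1]
```

View pics/n.png

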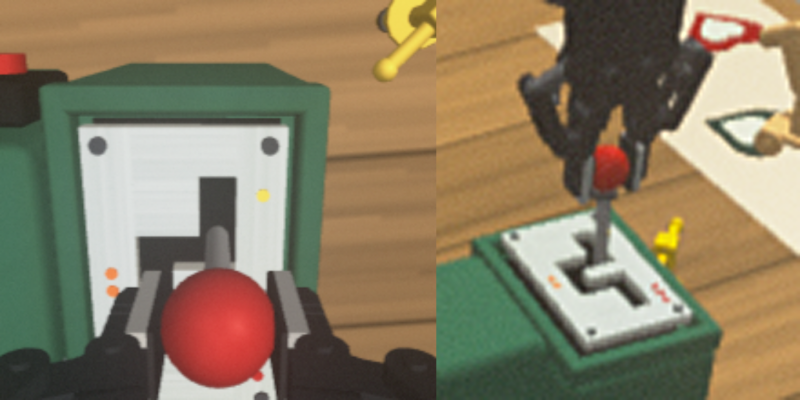

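The rod is in line with the first crossing. Crossing to the middle lane.

Call:
arm_command --steps "-0.3 -4 0 0; -0.7 -9 0 0; -1 -14 0 0; -1.4 -19 0 0; -1.8 -24 0 0; -1.9 -26 0 0; -1.9 -26 0 0"

```text
clock: 19.4
tcp_pos: [0.5448, 0.1994, 0.2519]
orientation: [-0.0, 0.733, 0.68, 0.002]
wrist_force: [-0.9, 4.2, 0.5]
finger_gap: 0.0302
```

```bash
python3 look.py o
```

```text
19.4 [0.5448 0.1994 0.2519] 0.0302 [-0.9  4.2  0.5]
```

View pics/o.png

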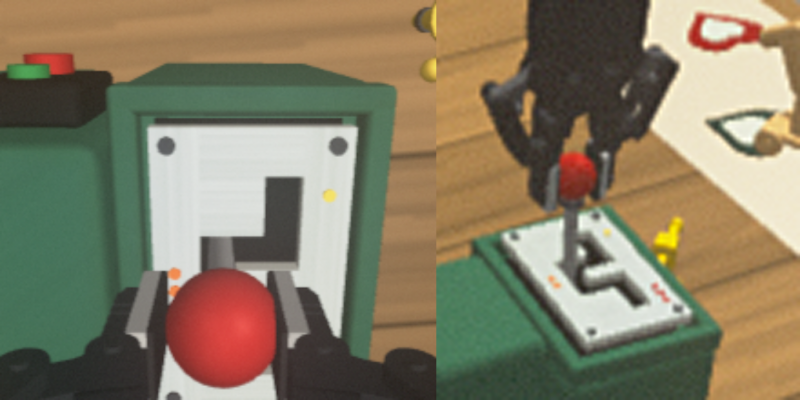

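The lever is in the middle lane and the spring reads about 4 N, as expected. Going along the middle lane to the second crossing.

Call:
arm_command --steps "4 -0.3 0.4 0; 9.9 -0.7 0.8 0; 16 -1.1 1 0; 21 -1.5 1.1 0; 26 -1.9 1 0; 31.3 -2.3 0.8 0; 37 -2.7 0.4 0; 41.9 -3.1 0 0; 41.9 -3.1 0 0; 41.9 -3.1 0 0"

```text
clock: 20.75
tcp_pos: [0.5869, 0.1964, 0.2518]
orientation: [0.0, 0.733, 0.68, 0.002]
wrist_force: [0.4, 3.8, 0.1]
finger_gap: 0.0302
```

```bash
python3 look.py p
```

```text
20.75 [0.5869 0.1964 0.2518] 0.0302 [0.4 3.8 0.1]
```

View pics/p.png

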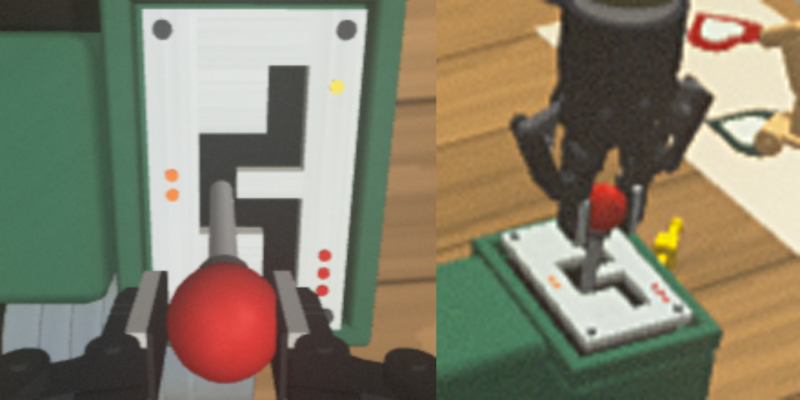

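The rod is at the second crossing (slot rows about 198-228). Crossing back.

Call:
arm_command --steps "0.3 4 0 0; 0.7 9 0 0; 1 14 0 0; 1.4 19 0 0; 1.8 24 0 0; 1.9 26 0 0; 1.9 26 0 0"

```text
clock: 21.72
tcp_pos: [0.5888, 0.2221, 0.2518]
orientation: [0.0, 0.733, 0.68, 0.002]
wrist_force: [0.7, 0.8, -0.2]
finger_gap: 0.03
```

```bash
python3 look.py q
```

```text
21.725 [0.5888 0.2221 0.2518] 0.03 [ 0.7  0.8 -0.2]
```

View pics/q.png

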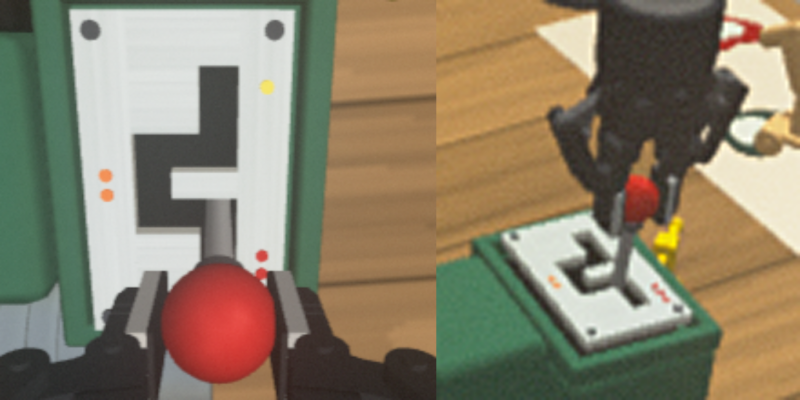

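Now in the fast lane. Pushing to the far end.

Call:
arm_command --steps "4 -0.3 -0.5 0; 9.7 -0.7 -1.3 0; 19.2 -1.4 -3.1 0; 28.7 -2.1 -5.3 0; 34 -2.5 -6.8 0; 37.8 -2.8 -8 0; 39.5 -2.9 -8.6 0; 40.5 -3 -8.9 0; 40.5 -3 -8.9 0"

```text
clock: 22.95
tcp_pos: [0.6293, 0.2191, 0.2432]
orientation: [0.0, 0.733, 0.68, 0.002]
wrist_force: [-1.1, 0.9, 4.5]
finger_gap: 0.0302
```

```bash
python3 look.py r
```

```text
22.95 [0.6293 0.2191 0.2432] 0.0302 [-1.1  0.9  4.5]
```

View pics/r.png

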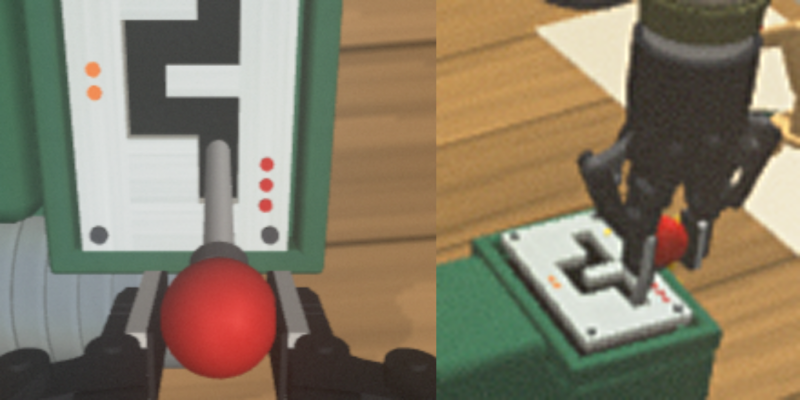

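The lever is at the far end. A small extra push will confirm the stop by force.

Call:
arm_command --steps "1 -0.1 -0.3 0; 2 -0.15 -0.6 0; 3 -0.2 -0.9 0; 3 -0.2 -0.9 0"

```text
clock: 23.55
tcp_pos: [0.6323, 0.2189, 0.2421]
orientation: [0.0, 0.733, 0.68, 0.002]
wrist_force: [-0.0, 1.7, 2.7]
finger_gap: 0.0306
```

Call:
arm_command --steps "1.5 -0.1 -0.5 0; 3 -0.2 -1 0; 4 -0.3 -1.3 0; 4 -0.3 -1.3 0"

```text
clock: 24.05
tcp_pos: [0.6342, 0.2188, 0.2413]
orientation: [-0.001, 0.733, 0.68, 0.001]
wrist_force: [-7.8, 1.1, 8.0]
finger_gap: 0.03
```

```bash
python3 look.py s
```

```text
24.05 [0.6342 0.2188 0.2413] 0.03 [-7.8  1.1  8. ]
```

View pics/s.png

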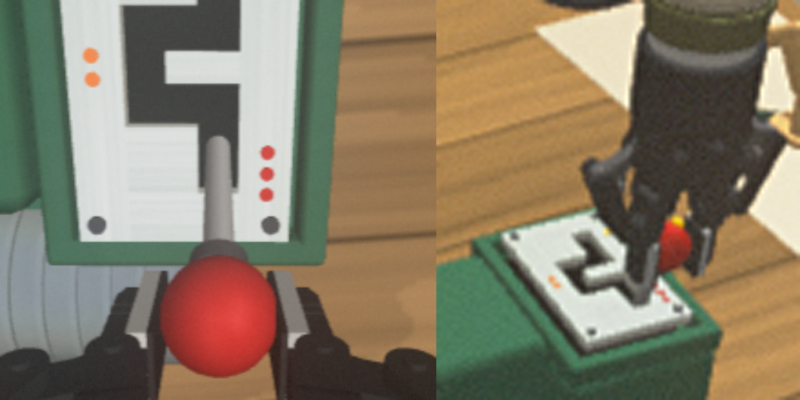

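The x force jumped to -7.8 N, so the lever is on its far stop. Releasing and lifting clear.

Call:
arm_command --steps "0 0 0 0; 0 0 0 0; 0 0 0 0; 0 0 0 0; 0 0 0 0; 0 0 0 0" --fingers 1

```text
clock: 24.9
tcp_pos: [0.6342, 0.2188, 0.2413]
orientation: [-0.001, 0.733, 0.68, 0.001]
wrist_force: [-0.1, -0.3, -0.4]
finger_gap: 0.0852
```

Call:
arm_command --steps "0 0 6 0; 0 0 20 0; 0 0 45 0; 0 0 75 0; 0 0 100 0; -15 0 115 0; -45 0 120 0; -75 0 120 0; -80 0 120 0; -80 0 120 0"

```text
clock: 26.15
tcp_pos: [0.554, 0.2189, 0.362]
orientation: [-0.001, 0.733, 0.68, 0.002]
wrist_force: [1.1, 0.2, 0.0]
finger_gap: 0.0854
```

```bash
python3 - <<'E'
from lev import *
s=get_state(); print(s["clock"],np.round(s["tcp_pos"],4),round(s["finger_gap"],4),np.round(s["wrist_force"],1))
W=camera_info("wrist");np.savez("t.npz",**W)
for c in ["wrist","scene","top"]:
    im=read_camera(c); cv2.imwrite(f"pics/t_{c}.png",im[:,:,::-1])
sc=cv2.imread("pics/t_scene.png")
cv2.imwrite("pics/t_sc2.png",cv2.resize(sc[100:260,140:450],(800,413),interpolation=cv2.INTER_CUBIC))
for sw in (.6,.614,.63,.65): print(sw,[proj(camera_info(c) if c!="wrist" else W,model(.567,.2117,-.073,sw,0)).round(1) for c in ("wrist","scene","top")])
for c in ["wrist","scene"]:
    for r in trace(c,"lever_ball")[:2]:
        print(c,r["score"],r["box"])
E
```

```text
26.15 [0.554  0.2189 0.362 ] 0.0854 [1.1 0.2 0. ]
0.6 [array([325.2, 268.1]), array([411.8, 165.6]), array([237.6, 162. ])]
0.614 [array([325.1, 270. ]), array([412.3, 166.5]), array([237.7, 161.1])]
0.63 [array([325.1, 272.1]), array([412.9, 167.5]), array([237.9, 160.2])]
0.65 [array([325. , 274.6]), array([413.7, 168.8]), array([238.2, 158.9])]
wrist 0.9 [310.8, 212.0, 29.9, 79.9]
scene 0.73 [399.6, 159.1, 20.2, 25.2]
```

View pics/t_wrist.png

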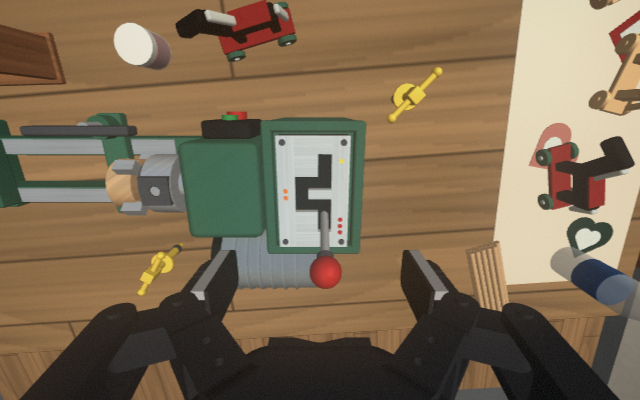

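View pics/t_sc2.png

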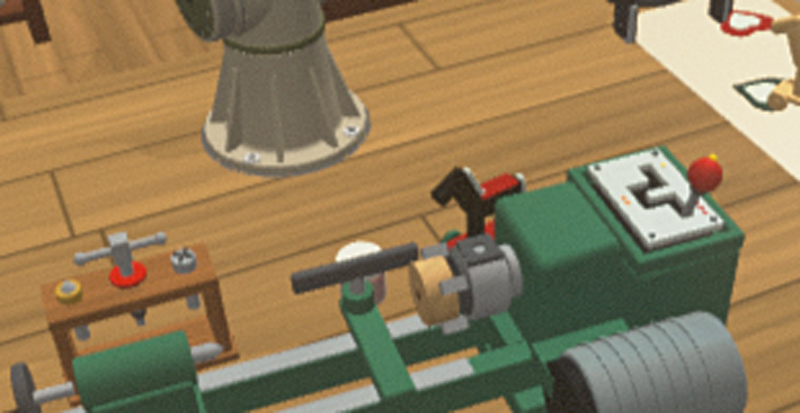

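View pics/t_top.png

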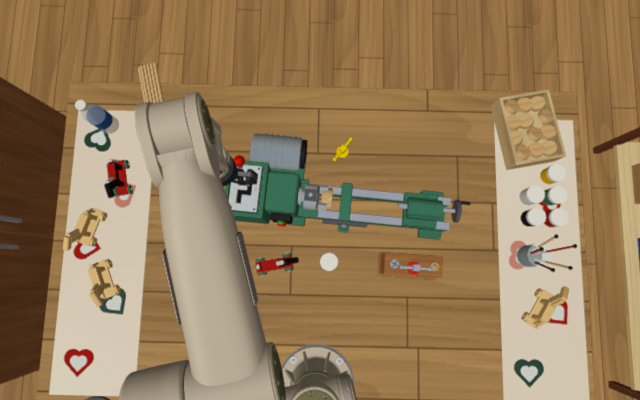

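The wrist view shows the ball at (325,272), matching swing of about 0.63, which is the stop. The key hangs in the slot at (417,266) in the top view. The horse (276,265), pot (329,262) and both centres have not moved. The robot is clear of everything, so I'm handing in.

```bash
python3 -c "
from workcell import *
print(hand_in())"
```

```text
the job is handed in; nothing more can be done
None
```

I hung the key in the rack and took the lever to fast, then handed the job in at about 26 s on the robot's clock, well under the 58 s limit.

- **Key:** I lifted it straight out of the chuck and lowered it into the middle slot. The upward force at contact showed the collar resting on the board before I let go. The last pictures show it hanging upright by its red collar, with both lathe centres in place.
- **Lever:** It started about 0.1 rad forward of the slow end, so I first pulled it back to slow. I then took it across to the middle lane, back across, and on to fast. I kept pushing until the force rose to about 8 N, which shows it is on the far stop. After release the ball's position in the wrist view matches a swing of about 0.63, in the fast lane.
- **Surroundings:** In the last top view the horse and the paint pot are where they started, the visible yellow look-alikes were left alone, and the robot is touching nothing.
- **One disagreement:** The stop came about 5 mm further on at the gripper than my model said. I put this down to the ball slipping slightly in the pads or to calibration error.

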